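# Close up the row of tape rolls and shut the bar

## Robot

A 7-joint arm with a two-finger parallel gripper is mounted at the origin on the work surface. World frame = base frame: x ahead of the robot, y to its left, z up, the work surface at z = 0. Lengths are in mm, angles in degrees, forces in N, time in s.
With the tool pointing down it reaches from about 400 to 850 mm from the base axis. Payload 10.4 kg.
Tool frame: the origin (TCP) lies on the centre line of the jaws, within the pads' length; the fingertips stand 14 mm ahead of it and the grasp point (between the pads) lies 5 mm behind it; z points along the fingers, y is the line along which they close (so a half turn about z gives the same grasp; the last joint's range is limited). The gripper opens to 85 mm and grips with 20 to 120 N. Pads are 22 mm wide; open, the fingers measure 114 mm over their backs; the gripper's body (76 mm by 85 mm) begins 54 mm behind the grasp point. The pads swing forward as they close: fully open they stand 13 mm farther back than shut.
Start: joints at [-76.925, 19.034, -3.707, 83.658, 1.238, 77.344, -5.071], TCP at [155.097, 605.47, 245.338] pointing down, gripper open.
Joint ranges: [-148.97, 148.97], [-28.65, 121.19], [-84.17, 76.75], [9.2, 138.47], [-72.65, 252.65], [3.7, 117.97], [-149.18, 149.18]. Speed limits (degrees/s): [127.2, 127.2, 159.86, 159.86, 180, 180, 180].

## Interface

Orientations are given as [roll, pitch, yaw] about the fixed x, y, z axes, in that order (R = Rz(yaw) Ry(pitch) Rx(roll)).
In Python, from bench import arm gives the robot as it stands. The module is installed in compiled form; this text tells all that it offers.
- The arm moves only by the tool play_rows, never from a script. Its argument "motion" is a list that holds one entry, the list of rows, each a list of 4 numbers: the shift along the tool's x, y, z in cm, then the turn about the tool's z in rad. In form: [[[x, y, z, twist], ...]]. A call has 1 to 10 rows; each row shifts and turns the commanded pose from where the row before left it, along the tool's axes as they then stand; what a row does not reach is not made up. A row lasts 1/10 s, in which the tool goes at most 50 mm and 8.59 degrees, less where a joint would pass 70% of its speed; a pose out of reach is approached as far as the arm can. A call is refused whole if a number of a shift passes 5 or a number of a turn 0.15, either way. A call with a gripper value outside its range is refused whole. "fingers" is the opening, from 0 (shut) to 1 (fully open), set as the call begins (left out, the last holds). The fingers move at their own pace and stop on an object; "newtons" is the grip in N (left out, the last holds). Time passes only in rows, so rows that do not move let the fingers close. It gives the time, the measured TCP pose, the force, the opening and the grip force at its end, in the units of the state.
- arm.get_state(): the state, without advancing time (a new reading comes with each control period).
- arm.camera(name): name is "scene" or "top" or "wrist"; returns the picture (400x640x3 uint8, red, green, blue); there is no depth.
- arm.get_calibration(name): a dict with "intrinsics" (3x3 intrinsics, pixels), "world_to_cam" (4x4, takes a point from world to camera coordinates). Camera axes: x right, y down, z forward; pixel columns grow to the right and rows downward; lengths in mm; the calibration is good to about 2 mm. A picture is of the moment at which its call begins: read the wrist's pose just before it. get_calibration takes no time and is no camera call; for the wrist camera it gives the pose at the moment of the call.
- arm.hand_in(): hands the job in; it is judged then, once.
The state is a dict: "clock": time; "qpos": joint angles; "joint_velocities": joint speeds; "joint_torque": joint torques, N m; "tool_pos": TCP position; "tcp_rot": TCP orientation; "ft_force": force on the tool from outside, world axes, zero at the start; "wrist_torque": the same for the moment, N m; "grip_width": finger opening in mm; "grip_force": force on a finger pad.
Only numpy, scipy, OpenCV 4.12 (cv2) and the standard library are available. Lean on these libraries where they do the work, as an engineer would, in place of code of your own. Each camera call takes 0.05 s, during which the arm holds its last target. There are 200 camera calls.

## Task

The tape rolls in the counter tray are spread out. From the open end, keep them against the fence and push them along it as one row until they stand tight together and press firmly on the end plate (hold about 10 to 16 N on the last roll for a moment, never over 25 N, or the rolls dent), without any roll popping out of line, tipping or being lifted; then swing the retaining bar over and fully down in front of them. Leave everything else on the bench where it is.

Things in the scene. Friction and masses are not known exactly. Their poses are not given: they have to be found in the camera images.
- tray: shallow aluminium roll tray fixed to the bench; z up, y axis along the row towards the end plate, x axis towards the back fence. Origin at bench height. Its floor plate spans x = -40 to +45 mm, y = -265 to +215 mm, its top at z = 4 mm. The front (-x) side and the -y end are open, with no lip.
- fence (a point): point on the top edge of the tray's back fence, on its inner face (towards the rolls), at x = +32, y = 0, z = 30 mm of the tray. The fence is straight, 3 mm thick and runs the whole length of the floor. A roll touching it has its centre at x = +3 mm of the tray.
- plate_zone (a point): middle of the stretch where the blue end plate may be clamped, at x = +3, y = +141, z = 4 mm of the tray. The face of its rubber-faced pad (52 mm wide, up to 47 mm above the bench, looking to -y) lies anywhere between y = +120 and +162 mm: set differently each time, NOT measured, to be found by feel. The pad is sprung: 6 N per mm, 4 mm travel.
- roll1: silver roll of tape, 58 mm diameter, 48 mm high, about 0.14 kg, standing flat in the tray with its axis upright; origin at the centre of its underside. First of the row, next to the end plate. The rolls start with gaps of 3 to 15 mm between them and stand 0.5 to 6.5 mm off the fence; sliding the whole closed row takes a few N.
- roll2: white roll of tape, 58 mm diameter, 48 mm high, about 0.14 kg, standing flat in the tray with its axis upright; origin at the centre of its underside. Number 2 of the row.
- roll3: yellow roll of tape, 58 mm diameter, 48 mm high, about 0.14 kg, standing flat in the tray with its axis upright; origin at the centre of its underside. Number 3 of the row.
- roll4: red roll of tape, 58 mm diameter, 48 mm high, about 0.14 kg, standing flat in the tray with its axis upright; origin at the centre of its underside. Number 4 of the row.
- roll5: black roll of tape, 58 mm diameter, 48 mm high, about 0.14 kg, standing flat in the tray with its axis upright; origin at the centre of its underside. Last of the row, at the open (-y) end: the one to push on.
- bar (a joint): hinge of the retaining bar, rad: 0 = shut (level, in front of the rolls, against its stop), about 2 = standing up and leaning back behind the fence. Stiff hinge, stays where it is left, needs about 2 to 4 N at the bar. Axis parallel to the tray's y axis, at x = +42, z = 28 mm of the tray. It cannot shut on a roll that is out of line or under an arm.
- bar_grip (a point): middle of the retaining bar, on the centre line of its orange sleeve (11 mm thick, 90 mm long, along the tray's y axis). The bar is a U of 8 mm wire, its long side 84 mm from the hinge axis, its arms at y = -180 and +203 mm of the tray. Shut, it is at x = -42, z = 28 mm of the tray, in front of the rolls, 10 mm clear of them. It passes their top edges by 6 mm.
- cutter: orange utility cutter, 155 mm long, 20 mm high, lying in front of the tray; origin at the centre of its underside. Bystander, leave alone.
- measure: yellow tape measure, 64 x 34 x 62 mm; origin at the centre of its underside. Bystander, leave alone.
- spray: blue spray can, 65 mm diameter, 190 mm high; origin at the centre of its underside. Bystander, leave alone.
- brownroll: brown packing-tape roll, 100 mm diameter, 48 mm high; origin at the centre of its underside. Bystander, leave alone.
- bladebox: white and blue box, 110 x 60 x 35 mm; origin at the centre of its underside. Bystander, leave alone.
- fixbox: orange box, 100 x 70 x 50 mm; origin at the centre of its underside. Bystander, leave alone.
- marker: black marker with a red cap, 135 mm long, 17 mm thick, lying in front of the tray; origin at the centre of its underside. Bystander, leave alone.
Not all that is in view belongs to the job. What is shaped like the roll3 but green is not meant.

How it is judged (in metres and radians):
On the way, in this order (a step that is already met when the one before it is completed fails the run):
1. the rolls are pushed up tight and, pushed on the last roll, the row presses firmly on the end plate (over 3 N from the second roll on the first), all neighbours touching (contact force between roll1 and roll2 above 3 N and contact force between roll5 and the fingers above 3 N and horizontal distance between roll1 and roll2 below 0.0605 m and horizontal distance between roll2 and roll3 below 0.0605 m and horizontal distance between roll3 and roll4 below 0.0605 m and horizontal distance between roll4 and roll5 below 0.0605 m), for 0.2 s.
2. the retaining bar is swung fully down in front of the rolls (value of joint bar below 0.08 rad), for 0.2 s.
At the end, for the whole second after the job is handed in: All five rolls stand upright on the tray floor at the end-plate end, neighbours touching (within 3 mm), each within 6 mm of the fence line, at rest, with the retaining bar shut (under 0.08 rad) in front of them (horizontal distance between roll1 and roll2 below 0.061 m and horizontal distance between roll2 and roll3 below 0.061 m and horizontal distance between roll3 and roll4 below 0.061 m and horizontal distance between roll4 and roll5 below 0.061 m and value of joint bar below 0.08 rad and y of roll1 in the frame of tray above 0.085 m and x of roll1 in the frame of tray between -0.003 and 0.006 m and angle between each of roll1, roll2, roll3, roll4, roll5's own z axis and vertical below 0.08 rad and z of each of roll1, roll2, roll3, roll4, roll5 in the frame of tray below 0.008 m and linear speed of each of roll1, roll2, roll3, roll4, roll5 below 0.01 m/s and x of roll2 in the frame of tray between -0.003 and 0.006 m and x of roll3 in the frame of tray between -0.003 and 0.006 m and x of roll4 in the frame of tray between -0.003 and 0.006 m and x of roll5 in the frame of tray between -0.003 and 0.006 m).
It fails at once if a roll is pressed with more than 25 N (dented) (contact force between any of roll1, roll2, roll3, roll4, roll5 and the fingers above 25 N or contact force between any of roll1, roll2, roll3, roll4, roll5 and the arm above 25 N or contact force between roll1 and roll2 above 25 N or contact force between roll2 and roll3 above 25 N or contact force between roll3 and roll4 above 25 N or contact force between roll4 and roll5 above 25 N).
It fails at once if a roll pops out of line, more than 15 mm off the fence line (x of any of roll1, roll2, roll3, roll4, roll5 in the frame of tray below -0.012 m).
It fails at once if a roll is tipped (over 0.3 rad) or lifted (over 10 mm) (angle between any of roll1, roll2, roll3, roll4, roll5's own z axis and vertical above 0.3 rad or z of any of roll1, roll2, roll3, roll4, roll5 in the frame of tray above 0.014 m).
It fails at once if something else on the bench is moved by more than 20 mm (distance of any of cutter, measure, spray, brownroll, bladebox, fixbox, marker from where it was at the start of the episode above 0.02 m).
It also fails if it takes over 69 s, if anything falls off the work surface, if the arm or the gripper's body presses on something with over 40 N, if the wrist force passes 120 N, or if a joint passes its speed limit or range.

## Working session

There is one attempt and no reset: what is moved stays moved. The work goes in short steps, Python scripts to look and compute and a tool call to move; the robot and the scene stay as the last step left them, time stands still between calls to the robot, and variables do not carry over. Pictures are saved under pics/ and viewed, at most 12 in all, crops included, and the job is handed in when it is done.

Besides the shell and the picture viewer there is one more tool, called after ">>>" as name([rows], argument=value, ...), one row to a line, values as JSON. play_rows: Moves the arm, as the interface text tells. Its arguments: {"type":"object","properties":{"motion":{"type":"array"},"fingers":{"type":"number"},"newtons":{"type":"number"}},"required":["motion"]}

```bash
mkdir -p pics; python3 - <<'E'
from bench import arm
import cv2,numpy as np
s=arm.get_state();print({k:np.round(v,2).tolist() for k,v in s.items()})
for n in("scene","top"):
    im=arm.camera(n);cv2.imwrite(f"pics/{n}0.png",im[:,:,::-1]);c=arm.get_calibration(n);print(n,np.round(c["intrinsics"],1).tolist(),np.round(c["world_to_cam"],3).tolist())
E
```

```text
{'clock': 0.0, 'qpos': [-76.92, 19.07, -3.71, 83.71, 1.24, 77.34, -5.07], 'joint_velocities': [-0.0, -0.02, -0.03, -0.02, 0.04, -0.03, -0.04], 'joint_torque': [-0.0, -62.54, 0.05, -39.16, 0.02, 0.01, 0.0], 'tool_pos': [155.02, 605.1, 244.5], 'tcp_rot': [-179.92, 0.0, 165.63], 'ft_force': [-0.66, -0.45, -0.33], 'wrist_torque': [0.04, -0.03, 0.05], 'grip_force': 0.0, 'grip_width': 85.43}
scene [[445.8, 0.0, 320.7], [0.0, 445.8, 198.7], [0.0, 0.0, 1.0]] [[0.779, 0.627, 0.002, -405.967], [0.494, -0.611, -0.618, -221.022], [-0.387, 0.483, -0.786, 1724.639], [0.0, 0.0, 0.0, 1.0]]
top [[421.0, 0.0, 319.1], [0.0, 421.0, 202.2], [0.0, 0.0, 1.0]] [[-0.102, -0.995, 0.003, 23.874], [-0.974, 0.099, -0.204, 529.819], [0.203, -0.023, -0.979, 1013.896], [0.0, 0.0, 0.0, 1.0]]
```

View pics/top0.png

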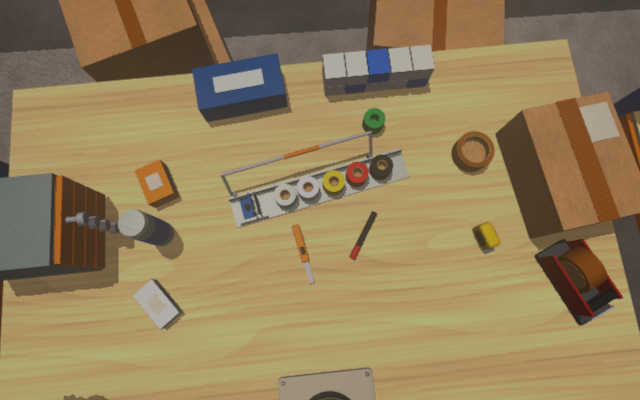

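View pics/scene0.png

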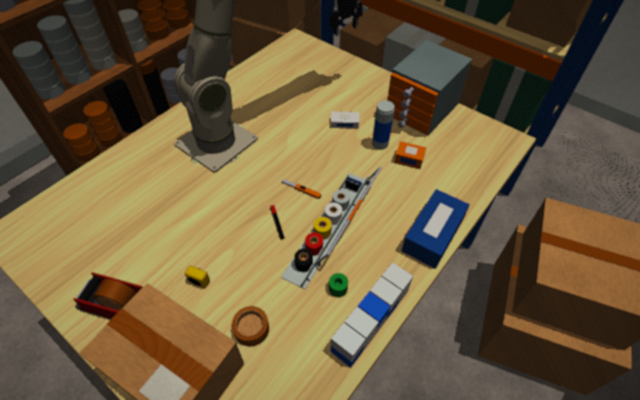

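Top view: the row is silver (286,195), white (309,187), yellow (334,182), red (357,173), black (382,166). The blue end plate is at (248,207) and the raised bar's orange sleeve at (301,153). 

Things that could be mistaken: green roll at (374,119) is the decoy for yellow roll3 at (334,182). The brown roll (473,151) and the orange cutter (300,240) could be taken for a roll and the sleeve. I choose the five rolls standing in the tray.

```bash
cat > h.py <<'E'
from bench import arm
import cv2,numpy as np
def ray(c,uv,z):
    K=c["intrinsics"];T=c["world_to_cam"];R=T[:3,:3];o=-R.T@T[:3,3]
    d=R.T@np.linalg.inv(K)@np.array([uv[0],uv[1],1.]);return (o+d*(z-o[2])/d[2])
def proj(c,p):
    q=c["world_to_cam"]@np.r_[p,1];v=c["intrinsics"]@q[:3];return v[:2]/v[2]
E
python3 - <<'E'
from h import *
c=arm.get_calibration("top")
for n,uv in dict(silver=(286,195),white=(309,187),yellow=(334,182),red=(357,173),black=(382,166)).items(): print(n,ray(c,uv,52).round(1))
for n,uv in dict(L=(231,205),L2=(238,224),R2=(408,175)).items(): print(n,ray(c,uv,4).round(1))
w=arm.get_calibration("wrist");print(np.round(w["intrinsics"],1).tolist());T=w["world_to_cam"];print(T[:3,:3].round(3).tolist(),(-T[:3,:3].T@T[:3,3]).round(1))
im=cv2.imread("pics/top0.png");cv2.imwrite("pics/c0.png",cv2.resize(im[110:250,210:430],None,fx=3.6,fy=3.6,interpolation=cv2.INTER_CUBIC))
E
```

```text
silver [557.2  52.   52. ]
white [572.2  -8.5  52. ]
yellow [578.9 -73.7  52. ]
red [ 596.7 -135.4   52. ]
black [ 608.8 -202.1   52. ]
L [556.1 202.2   4. ]
L2 [503.2 186.9   4. ]
R2 [ 590.3 -277.7    4. ]
[[291.9, 0.0, 327.0], [0.0, 291.9, 200.1], [0.0, 0.0, 1.0]]
[[0.248, 0.969, -0.002], [0.921, -0.235, 0.31], [0.3, -0.078, -0.951]] [ 77.4 624.6 373.8]
```

View pics/c0.png

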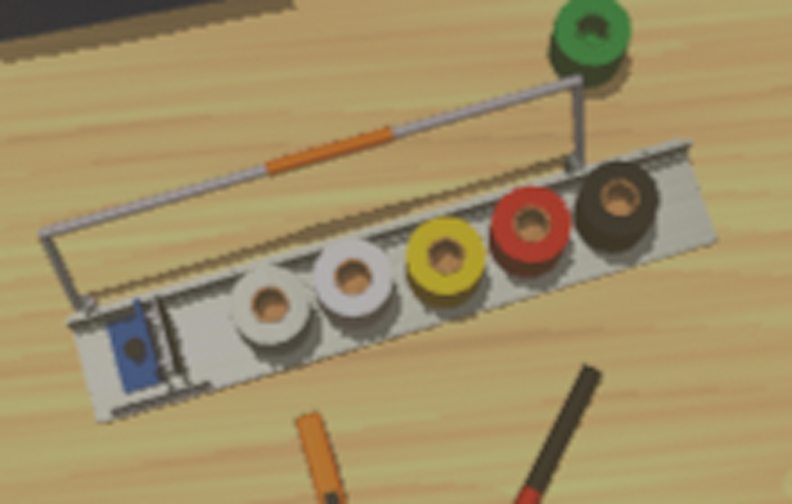

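The crop confirms it: silver, white, yellow, red, black from the plate end. The green roll stands outside the tray, and the bar is up behind the fence. Next I move the wrist camera over the tray.

>>> play_rows([
  [[-2.5,-2.5,0,0],[-2.5,-2.5,0,0],[-2.5,-2.5,0,0],[-2.5,-2.5,0,0],[-2.5,-2.5,0,0],[-2.5,-2.5,0,0],[-2.5,-2.5,0,0],[-2.5,-2.5,0,0],[-2.5,-2.5,0,0],[-2.5,-2.5,0,0]],
], fingers=0, newtons=60)

```text
clock: 1.1
tool_pos: [335.6, 299.8, 245.1]
tcp_rot: [-180.0, -0.0, 165.6]
ft_force: [0.4, 0.5, 0.1]
grip_width: -0.0
grip_force: 0.0
```

>>> play_rows([
  [[-2.5,-2.5,0,0],[-2.5,-2.5,0,0],[-2.5,-2.5,0,0],[-2.5,-2.5,0,0],[-2.5,-2.5,0,0],[-2.5,-2.5,0,0],[-2.5,-2.5,0,0],[0,0,0,-0.145],[0,0,0,-0.145],[0,0,0,-0.145]],
])

```text
clock: 2.1
tool_pos: [461.2, 88.0, 245.0]
tcp_rot: [-180.0, -0.0, -169.1]
ft_force: [-1.3, 0.2, -0.9]
grip_width: -0.0
grip_force: 0.0
```

>>> play_rows([
  [[-0.5,-3,0,0],[-0.5,-3,0,0],[-0.5,-3,0,0],[-0.5,-2,0,0],[0,0,0,0],[0,0,0,0]],
])

```text
clock: 2.7
tool_pos: [500.9, -16.0, 245.0]
tcp_rot: [180.0, -0.0, -169.5]
ft_force: [0.2, 0.8, 0.1]
grip_width: -0.2
grip_force: 0.0
```

```bash
python3 - <<'E'
from h import *
import pickle
c=arm.get_calibration("wrist");im=arm.camera("wrist")[:,:,::-1];cv2.imwrite("pics/w1.png",im);pickle.dump(c,open("w1.pkl","wb"))
print(arm.get_state()["tool_pos"])
cv2.imwrite("pics/w1c.png",cv2.resize(im,(800,500)))
E
```

```text
[500.81042259 -15.32946982 245.01395906]
```

View pics/w1c.png

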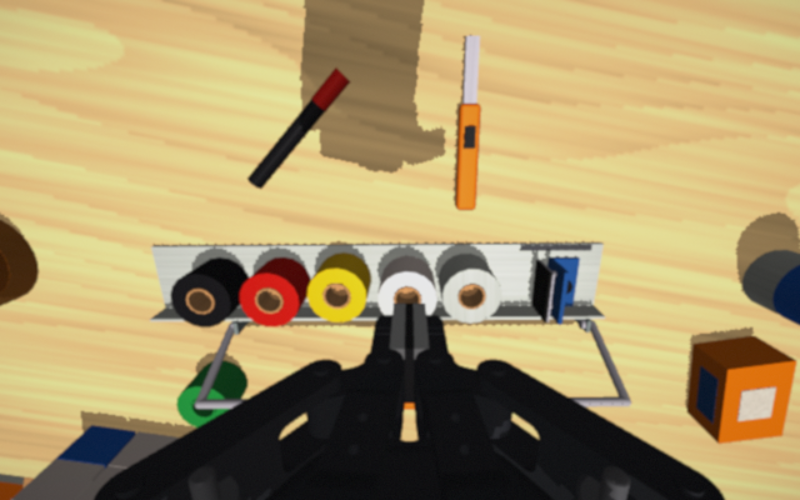

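Wrist view (800x500 scale): the row runs black (200,300), red (269,299), yellow (337,295), white (407,297, partly behind the fingers), silver (471,295). The plate pad face is near (537,290), the tray's front edge is along row 244, and the fence is along row 312.

```bash
python3 - <<'E'
from h import *
import pickle
c=pickle.load(open("w1.pkl","rb"));im=cv2.imread("pics/w1.png");g=cv2.cvtColor(im,6).astype(float);hsv=cv2.cvtColor(im,40)
# front edge: strongest saturation drop (wood->aluminium)
S=cv2.GaussianBlur(hsv[:,:,1],(3,3),0).astype(float)
pts=[]
for u in list(range(135,420,6))+list(range(460,475,4)):
    d=S[185:206,u]-S[187:208,u]; k=int(np.argmax(d)); pts.append((u,186+k))
P=np.array([ray(c,p,4)[:2] for p in pts]);vx,vy,x0,y0=cv2.fitLine(P.astype(np.float32),cv2.DIST_HUBER,0,1,.01).ravel()
if vy<0:vx,vy=-vx,-vy
r=(P-[x0,y0])@[vy,-vx];print("front dir yaw",np.degrees(np.arctan2(-vx,vy)),x0,y0,"res",np.abs(r).mean(),np.percentile(np.abs(r),90))
yd=np.array([vx,vy]);xd=np.array([vy,-vx])
# corners of front edge
row=lambda u:int(round(np.interp(u,[123,482],[197,194])))+3
prof=S[198:204].mean(0);
print("L",prof[112:136].round().astype(int));print("R",prof[470:492].round().astype(int))
# cores
for n,(u,v) in dict(black=(160,240),red=(215,239),yellow=(270,236),white=(325,237),silver=(377,236)).items():
    s=14;roi=hsv[v-s:v+s,u-s:u+s];b=im[v-s:v+s,u-s:u+s].astype(int)
    m=((roi[:,:,0]<20)&(roi[:,:,0]>5)&(roi[:,:,1]>60)&(roi[:,:,1]<190)).astype(np.uint8)
    cs,_=cv2.findContours(m,0,2)
    k=max(cs,key=cv2.contourArea);x,y,w,h=cv2.boundingRect(k);cen=(u-s+x+w/2-.5,v-s+y+h/2-.5)
    W=ray(c,cen,52)[:2];print(n,cen,w,h,W.round(1),"along",(W-[x0,y0])@yd,"from front",(W-[x0,y0])@xd)
E
```

```text
front dir yaw 10.917589 548.759 -90.182686 res 0.3453373893194435 0.6533796371828028
L [90 92 94 96 97 98 98 96 85 61 33 16 12 12 13 12 12 12 12 12 12 12 12 12]
R [ 10  10  10  11  12  12  12  12  12  12  20  42  72  92 100 101 101 100
 100 101 100 100]
black (159.5, 241.0) 26 23 [ 613.8 -202.6] along -122.74896443781256 from front 42.568006510738115
red (215.0, 240.0) 23 21 [ 600.1 -136.4] along -55.06777707578236 from front 41.69235111578086
yellow (269.0, 236.5) 21 20 [583.5 -72.4] along 10.858819114726959 from front 37.48311486628211
white (325.5, 236.0) 22 15 [570.4  -5.3] along 79.22700059421383 from front 37.28820709313172
silver (377.5, 236.5) 22 20 [559.5  56.6] along 142.13543599815384 from front 38.381191160923976
```

```bash
python3 - <<'E'
from h import *
import pickle
c=pickle.load(open("w1.pkl","rb"));o=np.array([548.759,-90.183]);t=np.radians(10.92);xd=np.array([np.cos(t),np.sin(t)]);yd=np.array([-xd[1],xd[0]])
a=(ray(c,(121.2,201),4)[:2]-o)@yd;b=(ray(c,(481.6,201),4)[:2]-o)@yd
y0=((a+265)+(b-215))/2;O=o+y0*yd+40*xd
print(a,b,b-a,"tray origin",O)
for n,W in dict(black=(613.8,-202.6),red=(600.1,-136.4),yellow=(583.5,-72.4),white=(570.4,-5.3),silver=(559.5,56.6)).items():
    d=np.array(W)-O;print(n,d@xd,d@yd)
for h in (45,):
    for uv in [(429,222),(436,215)]: d=ray(c,uv,h)[:2]-O;print("pad?",d@xd,d@yd)
for z in(30,):
  for u in(130,400): d=ray(c,(u,253),z)[:2]-O;print("fence row",d@xd,d@yd)
cc=arm.get_calibration("top")
for n in [(0,11.5)]: print()
open("tray.py","w").write(f"import numpy as np\nO=np.array([{O[0]},{O[1]}]);t=np.radians(10.92);xd=np.array([np.cos(t),np.sin(t)]);yd=np.array([-xd[1],xd[0]])\ndef loc(p): d=np.array(p[:2])-O;return d@xd,d@yd\ndef wor(x,y): return O+x*xd+y*yd\n")
E
cat >> h.py <<'E'
import os
if os.path.exists("tray.py"): from tray import *
def where():
    s=arm.get_state();p=s["tool_pos"];f=np.array(s["ft_force"]);print("t",round(s["clock"],2),"tray x,y,z",np.round(loc(p),1),round(p[2],1),"yaw",np.round(s["tcp_rot"],1),"F tray",np.round([f[:2]@xd,f[:2]@yd,f[2]],1))
    return p,s
def go(x,y,z):
    p,s=where();d=wor(x,y)-p[:2];y_=np.radians(s["tcp_rot"][2]);X=np.array([np.cos(y_),np.sin(y_)]);Y=np.array([np.sin(y_),-np.cos(y_)])
    print("rows total cm: x %.2f y %.2f z %.2f"%(d@X/10,d@Y/10,(p[2]-z)/10))
E
python3 -c "from h import *;where()"
```

```text
-193.56648284580996 287.6225506705747 481.18903351638465 tray origin [574.38984477 -11.8816752 ]
black 2.567205498321443 -194.73070945804298
red 1.6560850677676033 -127.13411294933537
yellow -2.5192880758851115 -61.14830948289826
white -2.6707785390278254 7.218327487480629
silver -1.647183819246022 70.06235865870353
pad? -17.21695908095016 133.11589857313044
pad? -26.264264836439818 140.63831290528955
fence row 30.320561454901167 -250.86055258243297
fence row 32.76619635500322 104.95580113773102

t 2.75 tray x,y,z [-72.9  10.6] 245.0 yaw [ 180.    -0.  -169.4] F tray [ 0.9  0.1 -0.2]
```

```bash
python3 -c "
from h import *;go(-52,7,26)
import pickle;c=pickle.load(open('w1.pkl','rb'))
for uv in [(372,168),(365,167),(380,167),(207,149)]: print(np.round(loc(ray(c,uv,10)),0))"
```

```text
t 2.75 tray x,y,z [-72.9  10.6] 245.0 yaw [ 180.    -0.  -169.4] F tray [ 0.9  0.1 -0.2]
rows total cm: x -2.09 y -0.34 z 21.90
[-77.  67.]
[-78.  58.]
[-78.  77.]
[-102. -139.]
```

>>> play_rows([
  [[-1.0,-0.2,3,0],[-1.1,-0.2,3,0],[0,0,3.5,0],[0,0,3.5,0],[0,0,3.5,0],[0,0,3,0],[0,0,2.4,0],[0,0,0,0],[0,0,0,0]],
])

```text
clock: 3.65
tool_pos: [522.5, -15.5, 26.7]
tcp_rot: [180.0, -0.0, -169.4]
ft_force: [0.6, 0.7, 0.9]
grip_width: 0.3
grip_force: 0.0
```

>>> play_rows([
  [[-0.3,0,0,0],[-0.3,0,0,0],[-0.2,0,0,0],[-0.2,0,0,0],[0,0,0,0]],
])

```text
clock: 4.15
tool_pos: [532.8, -14.3, 26.5]
tcp_rot: [180.0, 0.0, -169.4]
ft_force: [0.2, -0.4, -0.3]
grip_width: 0.2
grip_force: 0.0
```

```bash
python3 -c "
from h import *;where()"
```

```text
t 4.15 tray x,y,z [-41.3   5.5] 26.5 yaw [ 180.     0.  -169.4] F tray [ 0.1 -0.4 -0.3]
```

>>> play_rows([
  [[-0.15,0,0,0],[-0.1,0,0,0],[-0.1,0,0,0],[0,0,0,0]],
])

```text
clock: 4.55
tool_pos: [535.7, -13.8, 26.2]
tcp_rot: [180.0, -0.0, -169.4]
ft_force: [-0.5, -0.2, 0.7]
grip_width: -0.2
grip_force: 0.0
```

>>> play_rows([
  [[-0.05,0,0,0],[0,0,0,0]],
])

```text
clock: 4.75
tool_pos: [536.2, -13.7, 26.2]
tcp_rot: [180.0, -0.0, -169.4]
ft_force: [-1.0, -1.4, -0.5]
grip_width: -0.1
grip_force: 0.0
```

```bash
python3 -c "
from h import *;where()
im=arm.camera('wrist')[:,:,::-1];cv2.imwrite('pics/w2.png',cv2.resize(im[90:340,60:560],(800,400)))"
```

```text
t 4.75 tray x,y,z [-37.9   5.5] 26.2 yaw [ 180.    -0.  -169.4] F tray [-1.3 -1.1 -0.5]
```

View pics/w2.png

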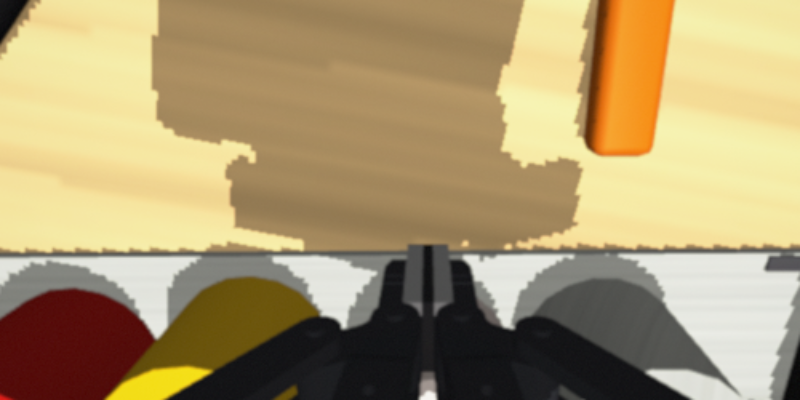

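The fingers (428,280) stand in front of the white roll, at the tray's front edge (row 252), and clear of the cutter (620,130). I'll press on in small steps until I feel the fence.

>>> play_rows([
  [[-0.05,0,0,0],[-0.05,0,0,0],[0,0,0,0]],
])

```text
clock: 5.1
tool_pos: [537.3, -13.5, 26.3]
tcp_rot: [180.0, 0.0, -169.4]
ft_force: [-0.8, -0.3, -0.0]
grip_width: -0.0
grip_force: 0.0
```

>>> play_rows([
  [[-0.05,0,0,0],[0,0,0,0],[0,0,0,0]],
])

```text
clock: 5.4
tool_pos: [537.8, -13.4, 26.3]
tcp_rot: [180.0, 0.0, -169.4]
ft_force: [-1.0, 0.6, -0.4]
grip_width: -0.1
grip_force: 0.0
```

>>> play_rows([
  [[-0.05,0,0,0],[0,0,0,0]],
])

```text
clock: 5.6
tool_pos: [538.1, -13.4, 26.2]
tcp_rot: [180.0, -0.0, -169.4]
ft_force: [-0.9, 0.2, 1.3]
grip_width: -0.1
grip_force: 0.0
```

>>> play_rows([
  [[-0.05,0,0,0],[0,0,0,0]],
])

```text
clock: 5.8
tool_pos: [538.3, -13.3, 26.2]
tcp_rot: [180.0, -0.1, -169.5]
ft_force: [-4.6, -0.1, 2.4]
grip_width: -0.3
grip_force: 0.0
```

>>> play_rows([
  [[-0.05,0,0,0],[0,0,0,0]],
])

```text
clock: 6.0
tool_pos: [538.6, -13.3, 25.9]
tcp_rot: [180.0, -0.1, -169.5]
ft_force: [-5.2, -0.7, 0.6]
grip_width: 0.0
grip_force: 0.8
```

```bash
python3 -c "
from h import *;where()"
```

```text
t 6.0 tray x,y,z [-35.4   5.4] 25.9 yaw [ 1.800e+02 -1.000e-01 -1.695e+02] F tray [-5.3  0.3  0.6]
```

>>> play_rows([
  [[0.5,0,0,0],[1.1,0,0,0],[0,2,0,0],[0,2.5,0,0],[0,2,0,0],[-0.5,0,0,0],[-0.3,0,0,0],[-0.2,0,0,0],[0,0,0,0]],
])

```text
clock: 6.9
tool_pos: [521.7, 48.6, 26.3]
tcp_rot: [-180.0, 0.0, -169.5]
ft_force: [-0.3, -0.3, 0.4]
grip_width: 0.1
grip_force: 0.0
```

```bash
python3 -c "
from h import *;go(-36.5,70,26)"
```

```text
t 6.9 tray x,y,z [-40.3  69.4] 26.3 yaw [-180.     0.  -169.5] F tray [-0.3 -0.2  0.4]
rows total cm: x -0.38 y 0.06 z 0.03
```

>>> play_rows([
  [[-0.1,0,0,0],[-0.1,0,0,0],[-0.1,0,0,0],[-0.1,0,0,0],[0,0,0,0]],
])

```text
clock: 7.4
tool_pos: [525.5, 50.4, 26.3]
tcp_rot: [180.0, 0.0, -169.4]
ft_force: [-0.8, -0.3, -0.1]
grip_width: -0.1
grip_force: 0.0
```

>>> play_rows([
  [[-0.05,0,0,0],[0,0,0,0]],
])

```text
clock: 7.6
tool_pos: [525.8, 50.5, 26.3]
tcp_rot: [180.0, -0.0, -169.4]
ft_force: [-0.1, -0.5, 0.3]
grip_width: -0.0
grip_force: 0.0
```

>>> play_rows([
  [[-0.03,0,0,0],[0,0,0,0]],
])

```text
clock: 7.8
tool_pos: [526.0, 50.5, 26.2]
tcp_rot: [180.0, -0.0, -169.4]
ft_force: [-3.4, -1.1, 1.4]
grip_width: 0.1
grip_force: 0.0
```

>>> play_rows([
  [[0.6,0,0,0],[1.1,0,0,0],[0,-3,0,0],[0,-3.5,0,0],[0,-3.5,0,0],[0,-3,0,0],[-0.5,0,0,0],[-0.4,0,0,0],[-0.3,0,0,0],[0,0,0,0]],
])

```text
clock: 8.8
tool_pos: [545.2, -76.6, 26.2]
tcp_rot: [180.0, 0.0, -169.3]
ft_force: [-0.0, 0.3, -0.2]
grip_width: 0.0
grip_force: 0.0
```

```bash
python3 -c "
from h import *;go(-36.5,-61,26)"
```

```text
t 8.8 tray x,y,z [-40.9 -58.1] 26.2 yaw [ 180.     0.  -169.3] F tray [ 0.   0.3 -0.2]
rows total cm: x -0.44 y -0.29 z 0.02
```

>>> play_rows([
  [[-0.1,0,0,0],[-0.1,0,0,0],[-0.1,0,0,0],[-0.1,0,0,0],[-0.05,0,0,0],[0,0,0,0]],
])

```text
clock: 9.4
tool_pos: [549.5, -77.3, 26.3]
tcp_rot: [180.0, 0.0, -169.4]
ft_force: [-1.6, -0.2, -0.6]
grip_width: 0.1
grip_force: 0.0
```

>>> play_rows([
  [[-0.05,0,0,0],[0,0,0,0]],
])

```text
clock: 9.6
tool_pos: [549.9, -77.3, 26.3]
tcp_rot: [180.0, -0.0, -169.5]
ft_force: [-1.1, -0.3, -1.0]
grip_width: -0.0
grip_force: 0.0
```

```bash
python3 -c "
from h import *;where()"
```

```text
t 9.6 tray x,y,z [-36.4 -59.6] 26.3 yaw [ 180.    -0.  -169.5] F tray [-1.1 -0.1 -1. ]
```

>>> play_rows([
  [[-0.04,0,0,0],[0,0,0,0],[0.6,0,0,0],[1.1,0,0,0],[0,-2.3,0,0],[0,-2.3,0,0],[0,-2.2,0,0],[-0.7,0,0,0],[-0.5,0,0,0],[0,0,0,0]],
])

```text
clock: 10.6
tool_pos: [558.3, -143.6, 26.2]
tcp_rot: [180.0, 0.0, -169.4]
ft_force: [0.4, -0.0, 0.3]
grip_width: 0.2
grip_force: 0.0
```

```bash
python3 -c "
from h import *;go(-36.5,-127,26)"
```

```text
t 10.6 tray x,y,z [ -40.8 -126.3] 26.2 yaw [ 180.     0.  -169.4] F tray [ 0.4 -0.1  0.3]
rows total cm: x -0.43 y -0.07 z 0.02
```

>>> play_rows([
  [[-0.1,0,0,0],[-0.1,0,0,0],[-0.1,0,0,0],[-0.1,0,0,0],[-0.05,0,0,0],[0,0,0,0]],
])

```text
clock: 11.2
tool_pos: [562.2, -144.1, 26.2]
tcp_rot: [180.0, -0.0, -169.4]
ft_force: [0.2, 0.5, 0.5]
grip_width: -0.2
grip_force: 0.0
```

>>> play_rows([
  [[0.6,0,0,0],[1.1,0,0,0],[0,-2.4,0,0],[0,-2.4,0,0],[0,-2,0,0],[-0.7,0,0,0],[-0.5,0,0,0],[0,0,0,0]],
])

```text
clock: 12.0
tool_pos: [570.4, -210.4, 26.1]
tcp_rot: [180.0, 0.0, -169.3]
ft_force: [-0.5, -0.4, 0.3]
grip_width: -0.2
grip_force: 0.0
```

```bash
python3 -c "
from h import *;go(-36.5,-194,26)"
```

```text
t 12.0 tray x,y,z [ -41.6 -194.2] 26.1 yaw [ 180.     0.  -169.3] F tray [-0.6 -0.3  0.3]
rows total cm: x -0.51 y 0.02 z 0.01
```

>>> play_rows([
  [[-0.1,0,0,0],[-0.1,0,0,0],[-0.1,0,0,0],[-0.1,0,0,0],[-0.1,0,0,0],[0,0,0,0]],
])

```text
clock: 12.6
tool_pos: [574.7, -211.0, 26.2]
tcp_rot: [180.0, -0.0, -169.4]
ft_force: [-0.8, 0.4, -0.3]
grip_width: 0.1
grip_force: 0.0
```

>>> play_rows([
  [[0.6,0,0,0],[1.1,0,0,0],[0,-2,0,0],[0,-2.4,0,0],[0,-1.6,0,0],[-1.8,0,0,0],[-1.8,0,0,0],[-1.6,0,0,0],[0,0,0,0]],
])

```text
clock: 13.5
tool_pos: [621.5, -262.5, 26.0]
tcp_rot: [180.0, 0.0, -169.3]
ft_force: [0.0, -0.3, -1.1]
grip_width: 0.1
grip_force: 0.0
```

```bash
python3 - <<'E'
from h import *
go(0,-240,26)
c=arm.get_calibration("wrist");im=arm.camera("wrist")[:,:,::-1];cv2.imwrite("pics/w3.png",cv2.resize(im,(800,500)))
t=arm.camera("top")[:,:,::-1];cv2.imwrite("pics/t3.png",cv2.resize(t[110:250,210:430],None,fx=3.6,fy=3.6,interpolation=cv2.INTER_CUBIC))
E
```

```text
t 13.5 tray x,y,z [  -1.3 -255. ] 26.0 yaw [ 180.     0.  -169.3] F tray [-0.  -0.3 -1.1]
rows total cm: x -0.12 y 1.50 z 0.00
```

View pics/t3.png

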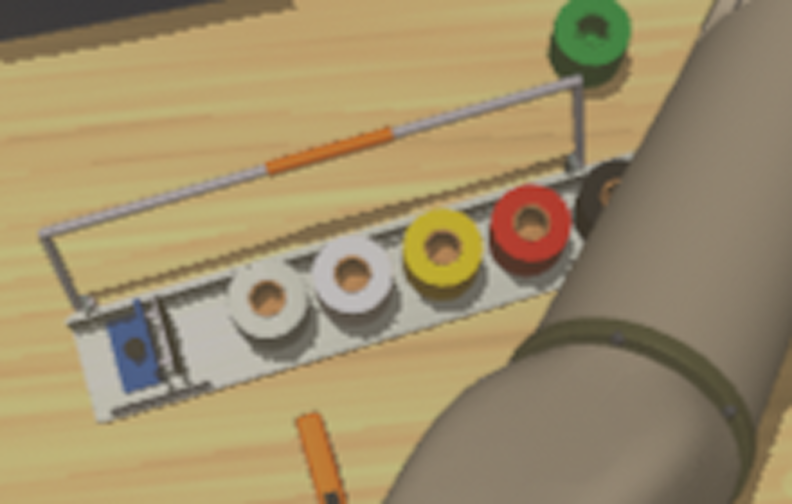

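Rolls now line the fence: silver (268,297), white (352,272), yellow (444,247), red (531,224). I'll start the push along the fence.

>>> play_rows([
  [[0,0.4,0,0],[0,0.4,0,0],[0,0.3,0,0],[0,0.2,0,0],[0,0.2,0,0],[0,0.2,0,0],[0,0.2,0,0],[0,0.2,0,0],[0,0.2,0,0],[0,0.2,0,0]],
])

```text
clock: 14.6
tool_pos: [615.6, -239.0, 26.3]
tcp_rot: [-180.0, 0.0, -169.5]
ft_force: [0.3, -1.5, -0.1]
grip_width: 0.3
grip_force: 0.7
```

>>> play_rows([
  [[0,0.2,0,0],[0,0.2,0,0],[0,0.2,0,0],[0,0.2,0,0],[0,0.2,0,0],[0,0.2,0,0],[0,0.2,0,0],[0,0.2,0,0],[0,0.2,0,0],[0,0.2,0,0]],
])

```text
clock: 15.6
tool_pos: [612.0, -219.5, 26.4]
tcp_rot: [-180.0, 0.0, -169.5]
ft_force: [-0.3, -4.3, 1.5]
grip_width: 0.0
grip_force: 1.7
```

```bash
python3 -c "
from h import *;where()"
```

```text
t 15.6 tray x,y,z [  -2.4 -211. ] 26.4 yaw [-180.     0.  -169.5] F tray [-1.1 -4.2  1.5]
```

>>> play_rows([
  [[-0.02,0.2,0,0],[-0.02,0.2,0,0],[-0.02,0.2,0,0],[-0.02,0.2,0,0],[-0.02,0.2,0,0],[0,0.1,0,0],[0,0.1,0,0],[0,0.1,0,0]],
])

```text
clock: 16.4
tool_pos: [610.2, -207.3, 26.5]
tcp_rot: [-179.9, -0.0, -169.5]
ft_force: [-0.5, -5.9, 2.3]
grip_width: -0.3
grip_force: 2.8
```

```bash
python3 - <<'E'
from h import *
where()
t=arm.camera("top")[:,:,::-1];cv2.imwrite("pics/t4.png",cv2.resize(t[110:250,210:430],None,fx=3.6,fy=3.6,interpolation=cv2.INTER_CUBIC))
E
```

```text
t 16.4 tray x,y,z [  -1.8 -198.7] 26.5 yaw [-179.9   -0.  -169.5] F tray [-1.6 -5.7  2.3]
```

View pics/t4.png

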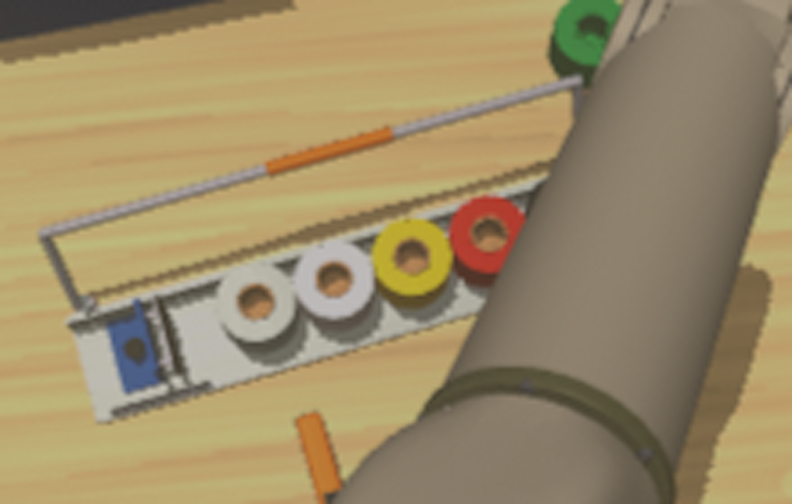

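All five are closed up in a straight line: silver (258,300), white (334,277), yellow (411,256), red (489,233), with about 30 mm left to the pad. Sliding force is about 6 N.

>>> play_rows([
  [[-0.01,0.2,0,0],[0,0.2,0,0],[-0.01,0.2,0,0],[0,0.2,0,0],[-0.01,0.2,0,0],[0,0.2,0,0],[0,0.2,0,0],[0,0.2,0,0],[0,0.15,0,0],[0,0.1,0,0]],
])

```text
clock: 17.45
tool_pos: [606.9, -189.4, 26.5]
tcp_rot: [-179.9, -0.0, -169.5]
ft_force: [-1.0, -7.9, 4.0]
grip_width: -0.3
grip_force: 3.3
```

```bash
python3 -c "
from h import *;where()"
```

```text
t 17.45 tray x,y,z [  -1.7 -180.5] 26.5 yaw [-179.9   -0.  -169.5] F tray [-2.5 -7.6  4. ]
```

>>> play_rows([
  [[0,0.15,0,0],[0,0.15,0,0],[0,0.15,0,0],[0,0.15,0,0],[0,0.1,0,0],[0,0.1,0,0]],
])

```text
clock: 18.05
tool_pos: [605.4, -181.6, 26.5]
tcp_rot: [-179.9, -0.0, -169.5]
ft_force: [-1.7, -7.5, 3.7]
grip_width: -0.1
grip_force: 3.4
```

```bash
python3 -c "
from h import *;where()"
```

```text
t 18.05 tray x,y,z [  -1.7 -172.6] 26.5 yaw [-179.9   -0.  -169.5] F tray [-3.1 -7.   3.7]
```

>>> play_rows([
  [[0,0.1,0,0],[0,0.1,0,0],[0,0.1,0,0]],
])

```text
clock: 18.35
tool_pos: [604.8, -178.7, 26.5]
tcp_rot: [-179.9, -0.0, -169.5]
ft_force: [-1.6, -7.2, 3.9]
grip_width: -0.1
grip_force: 3.4
```

>>> play_rows([
  [[0,0.1,0,0],[0,0.1,0,0]],
])

```text
clock: 18.55
tool_pos: [604.5, -176.8, 26.5]
tcp_rot: [-179.9, -0.0, -169.5]
ft_force: [-1.0, -7.5, 5.1]
grip_width: 0.2
grip_force: 3.4
```

>>> play_rows([
  [[0,0.1,0,0],[0,0.1,0,0]],
])

```text
clock: 18.75
tool_pos: [604.1, -174.9, 26.5]
tcp_rot: [-179.9, -0.0, -169.5]
ft_force: [-2.1, -8.2, 3.8]
grip_width: -0.1
grip_force: 3.5
```

>>> play_rows([
  [[0,0.1,0,0],[0,0.1,0,0]],
])

```text
clock: 18.95
tool_pos: [603.7, -172.9, 26.5]
tcp_rot: [-179.9, -0.0, -169.5]
ft_force: [-2.3, -7.7, 4.2]
grip_width: 0.0
grip_force: 3.5
```

```bash
python3 - <<'E'
from h import *
where()
t=arm.camera("top")[:,:,::-1];cv2.imwrite("pics/t5.png",cv2.resize(t[120:240,220:370],None,fx=5,fy=5,interpolation=cv2.INTER_CUBIC))
E
```

```text
t 18.95 tray x,y,z [  -1.7 -163.7] 26.5 yaw [-179.9   -0.  -169.5] F tray [-3.7 -7.1  4.2]
```

View pics/t5.png

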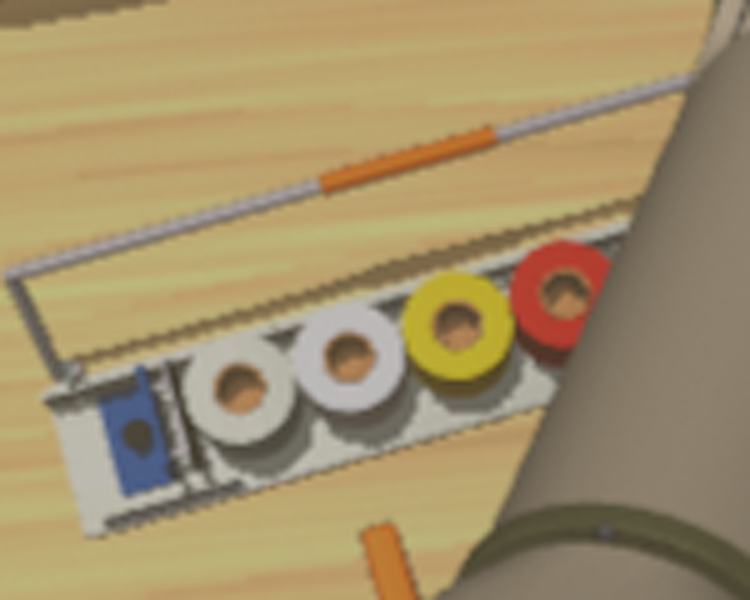

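The row is straight and tight: silver (240,390), white (350,357), yellow (458,327), red (566,294). The silver roll is within a few mm of the pad at (180,420).

>>> play_rows([
  [[0,0.1,0,0],[0,0.05,0,0]],
])

```text
clock: 19.2
tool_pos: [603.4, -171.4, 26.5]
tcp_rot: [-179.9, -0.0, -169.5]
ft_force: [-0.4, -7.6, 4.1]
grip_width: -0.0
grip_force: 3.5
```

>>> play_rows([
  [[0,0.1,0,0],[0,0.05,0,0]],
])

```text
clock: 19.4
tool_pos: [603.4, -170.3, 26.7]
tcp_rot: [-179.9, -0.0, -169.5]
ft_force: [-1.2, -9.9, 4.2]
grip_width: 0.2
grip_force: 4.1
```

Contact with the pad begins (force rising). I'll use small steps to about 13 N.

>>> play_rows([
  [[0,0.05,0,0],[0,0,0,0]],
])

```text
clock: 19.6
tool_pos: [603.4, -170.0, 26.8]
tcp_rot: [-179.9, 0.0, -169.5]
ft_force: [-0.0, -8.1, 4.0]
grip_width: -0.0
grip_force: 4.1
```

>>> play_rows([
  [[0,0.05,0,0],[0,0,0,0]],
])

```text
clock: 19.8
tool_pos: [603.4, -169.6, 26.9]
tcp_rot: [-179.9, 0.0, -169.5]
ft_force: [-0.2, -9.1, 4.5]
grip_width: 0.1
grip_force: 4.3
```

>>> play_rows([
  [[0,0.06,0,0],[0,0,0,0]],
])

```text
clock: 20.0
tool_pos: [603.4, -169.3, 27.0]
tcp_rot: [-179.8, 0.0, -169.6]
ft_force: [-0.4, -9.7, 4.8]
grip_width: 0.1
grip_force: 4.5
```

>>> play_rows([
  [[0,0.06,0,0],[0,0,0,0]],
])

```text
clock: 20.2
tool_pos: [603.4, -169.0, 27.1]
tcp_rot: [-179.8, 0.0, -169.6]
ft_force: [-0.2, -10.8, 5.0]
grip_width: 0.2
grip_force: 4.8
```

>>> play_rows([
  [[0,0.06,0,0],[0,0.06,0,0],[0,0,0,0]],
])

```text
clock: 20.5
tool_pos: [603.3, -168.3, 27.3]
tcp_rot: [-179.8, 0.1, -169.6]
ft_force: [0.2, -12.4, 5.3]
grip_width: -0.2
grip_force: 5.4
```

>>> play_rows([
  [[0,0.05,0,0],[0,0.05,0,0],[0,0,0,0]],
])

```text
clock: 20.8
tool_pos: [603.2, -167.6, 27.4]
tcp_rot: [-179.8, 0.1, -169.6]
ft_force: [0.9, -12.4, 6.9]
grip_width: -0.4
grip_force: 6.0
```

```bash
python3 -c "
from h import *;where()"
```

```text
t 20.8 tray x,y,z [  -1.2 -158.4] 27.4 yaw [-1.798e+02  1.000e-01 -1.696e+02] F tray [ -1.5 -12.4   6.9]
```

Force is 12–13 N, but the tool advanced more than the pad spring accounts for, so I check the row's straightness before holding.

```bash
cat > cores.py <<'E'
from h import *
t=arm.camera("top")[:,:,::-1].copy();c=arm.get_calibration("top");hsv=cv2.cvtColor(t,40)
m=cv2.inRange(hsv,(5,60,60),(20,200,255))
def near(p):
    u,v=np.round(p).astype(int);s=6;r=m[v-s:v+s+1,u-s:u+s+1];n,l,st,ce=cv2.connectedComponentsWithStats(r)
    k=1+np.argmax(st[1:,4]);return ce[k]+[u-s,v-s],st[k,4]
for i,n in enumerate(["silver","white","yellow","red"]):
    for y in [PY-58*i]:
        q,a=near(proj(c,np.r_[wor(3,y),52])) if True else 0
        print(n,np.round(q,1),a,"tray",np.round(loc(ray(c,q,50)),1))
E
sed -i '2i PY=-158.4+14.5+29+232' cores.py
python3 cores.py; python3 - <<'E'
from h import *
im=arm.camera("wrist")[:,:,::-1];cv2.imwrite("pics/w6.png",cv2.resize(im,(800,500)))
E
```

```text
silver [266.4 197.6] 83 tray [  3.7 115.8]
white [288.2 191.4] 79 tray [ 3.2 58. ]
yellow [309.8 184.8] 73 tray [3.9 0. ]
red [331.9 178.9] 117 tray [  2.7 -59.1]
```

View pics/w6.png

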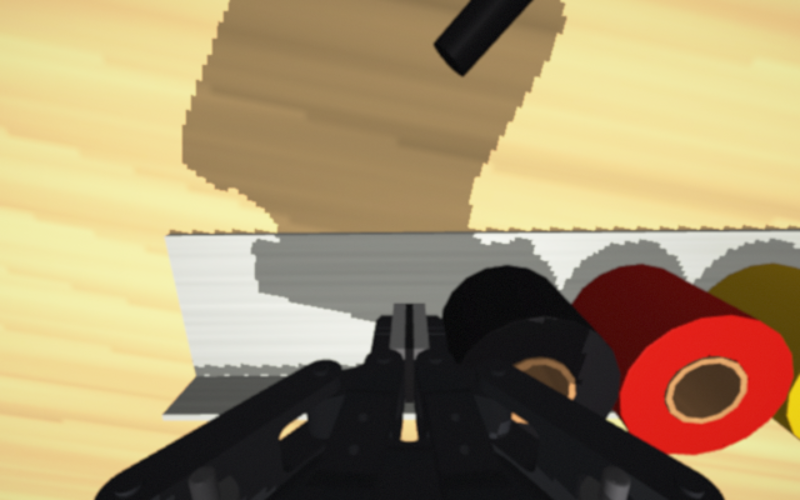

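The row is straight (tray x of 2.7–3.9 mm) with 58 mm spacing, and the black roll (530,360) is upright against the fingers. I'll press slightly more and hold.

>>> play_rows([
  [[0,0.05,0,0],[0,0.05,0,0],[0,0,0,0],[0,0,0,0]],
])

```text
clock: 21.3
tool_pos: [603.1, -167.2, 27.6]
tcp_rot: [-179.7, 0.1, -169.6]
ft_force: [0.3, -14.6, 6.8]
grip_width: 0.4
grip_force: 6.4
```

>>> play_rows([
  [[0,0,0,0],[0,0,0,0],[0,0,0,0]],
])

```text
clock: 21.6
tool_pos: [603.1, -167.2, 27.6]
tcp_rot: [-179.7, 0.1, -169.6]
ft_force: [1.8, -15.0, 6.3]
grip_width: 0.1
grip_force: 6.4
```

>>> play_rows([
  [[0,-0.05,0,0],[0,-0.05,0,0],[0,-0.05,0,0],[0,-0.05,0,0],[0,-0.05,0,0],[0,-0.05,0,0],[0,-0.05,0,0],[0,-0.05,0,0],[0,-0.05,0,0],[0,-0.05,0,0]],
])

```text
clock: 22.6
tool_pos: [603.8, -168.2, 27.2]
tcp_rot: [180.0, 0.0, -169.5]
ft_force: [-3.7, -2.7, 11.3]
grip_width: -0.2
grip_force: 5.1
```

>>> play_rows([
  [[0,-0.05,0,0],[0,-0.1,0,0],[0,-0.1,0,0],[0,-0.5,0,0],[0,-1,0,0],[0,-1.5,0,0],[0,0,-1.5,0],[0,0,-3,0],[0,0,-5,0],[0,0,-5,0]],
])

```text
clock: 23.6
tool_pos: [608.9, -199.9, 173.1]
tcp_rot: [180.0, -0.1, -169.5]
ft_force: [0.9, 0.1, 0.3]
grip_width: -0.3
grip_force: 0.0
```

```bash
sed -i 's/where(i)//' cores.py; python3 cores.py; python3 - <<'E'
from h import *
c=arm.get_calibration("top");p,s=where()
t=arm.camera("top")[:,:,::-1];hsv=cv2.cvtColor(t.copy(),40)
# sleeve: height from bar circle: solve ray at radius 84 about (42,28)
m=cv2.inRange(hsv,(5,150,120),(16,255,255));m[:140]=0;m[165:]=0;m[:,:270]=0;m[:,335:]=0
ys,xs=np.nonzero(m);q=(xs.mean(),ys.mean());print(q,len(xs))
for z in range(90,115,2): x,y=loc(ray(c,q,z));print(z,round(x,1),round(y,1),"r",round(np.hypot(x-42,z-28),1))
E
```

```text
silver [266.6 197.5] 84 tray [  3.7 115.2]
white [288.4 191.2] 80 tray [ 3.6 57.4]
yellow [310.1 184.7] 75 tray [ 3.9 -0.7]
red [331.5 178.4] 109 tray [  4.1 -58.5]
t 23.65 tray x,y,z [   1.3 -193.5] 182.7 yaw [-179.8    0.6 -169.5] F tray [ 2.6 -2.9  8.3]
(np.float64(301.1865671641791), np.float64(151.4179104477612)) 134
90 83.3 -1.6 r 74.5
92 82.6 -1.5 r 75.8
94 81.9 -1.4 r 77.1
96 81.3 -1.3 r 78.5
98 80.6 -1.2 r 79.9
100 79.9 -1.1 r 81.4
102 79.3 -1.0 r 82.9
104 78.6 -0.8 r 84.3
106 77.9 -0.7 r 85.9
108 77.2 -0.6 r 87.4
110 76.6 -0.5 r 89.0
112 75.9 -0.4 r 90.6
114 75.2 -0.3 r 92.2
```

The row stayed tight after release (58 mm spacing, x of 3.6–4.1). The bar's sleeve is at tray x=78.6, z=104. Now I go behind the bar.

```bash
python3 - <<'E'
from h import *
go(110,-10,185)
c=arm.get_calibration("top")
for uv in [(240,119),(284,108),(375,95)]:
    print([np.round(loc(ray(c,uv,z))).tolist() for z in (0,80)])
E
```

```text
t 23.7 tray x,y,z [   1.5 -193.5] 179.5 yaw [-179.8    0.6 -169.5] F tray [ 0.7 -0.5 -1.3]
rows total cm: x -10.72 y 18.43 z -0.55
[[253.0, 130.0], [216.0, 125.0]]
[[250.0, 4.0], [213.0, 7.0]]
[[214.0, -253.0], [180.0, -231.0]]
```

>>> play_rows([
  [[-1.5,2.6,-0.5,0],[-1.5,2.6,0,0],[-1.5,2.6,0,0],[-1.5,2.6,0,0],[-1.6,2.7,0,0],[-1.6,2.7,0,0],[-1.6,2.6,0,0],[0,0,0,0],[0,0,0,0]],
])

```text
clock: 24.6
tool_pos: [682.0, 1.3, 176.4]
tcp_rot: [180.0, -0.0, -169.4]
ft_force: [0.5, -0.6, 1.1]
grip_width: -0.0
grip_force: 0.0
```

```bash
python3 - <<'E'
from h import *
go(108,-10,100)
E
```

```text
t 24.6 tray x,y,z [108.2  -7.4] 176.4 yaw [ 180.    -0.  -169.4] F tray [ 0.4 -0.7  1.1]
rows total cm: x 0.02 y -0.26 z 7.64
```

>>> play_rows([
  [[0,0,2.5,0],[0,0,2.5,0],[0,0,2.4,0],[0,0,0,0],[-0.8,0,0,0],[-0.8,0,0,0],[-0.8,0,0,0],[-0.8,0,0,0]],
])

```text
clock: 25.4
tool_pos: [714.9, 6.7, 103.3]
tcp_rot: [-180.0, 0.1, -169.4]
ft_force: [-0.3, 0.4, -0.4]
grip_width: -0.1
grip_force: 0.0
```

>>> play_rows([
  [[-0.8,0,0,0],[-0.8,0,0,0],[-0.8,0,0,0],[-0.8,0,0,0]],
])

```text
clock: 25.8
tool_pos: [745.7, 12.5, 102.2]
tcp_rot: [180.0, -0.0, -169.4]
ft_force: [0.7, 0.7, -0.8]
grip_width: 0.2
grip_force: 0.0
```

```bash
python3 - <<'E'
from h import *
where()
E
```

```text
t 25.8 tray x,y,z [172.8  -8.5] 102.2 yaw [ 180.    -0.  -169.4] F tray [ 0.8  0.6 -0.8]
```

I used the wrong sign (tool x points to tray −x). Nothing was touched, so I come back and push.

>>> play_rows([
  [[1.5,0,0,0],[2,0,0,0],[2,0,0.1,0],[1,0,0,0],[0.8,0,0,0],[0.8,0,0,0],[0.8,0,0,0],[0.8,0,0,0]],
])

```text
clock: 26.6
tool_pos: [649.9, -5.4, 101.8]
tcp_rot: [-180.0, 0.1, -169.4]
ft_force: [3.1, 0.5, 2.6]
grip_width: -0.3
grip_force: 1.2
```

```bash
python3 - <<'E'
from h import *
where()
E
```

```text
t 26.6 tray x,y,z [75.4 -7.9] 101.8 yaw [-1.800e+02  1.000e-01 -1.694e+02] F tray [ 3.2 -0.1  2.6]
```

>>> play_rows([
  [[0.8,0,0,0],[0.8,0,0,0],[0.8,0,0,0],[0.8,0,0,0],[0.8,0,0,0],[0.8,0,0,0]],
])

```text
clock: 27.2
tool_pos: [601.6, -14.2, 101.0]
tcp_rot: [180.0, -0.0, -169.4]
ft_force: [1.9, 0.8, -1.1]
grip_width: -0.3
grip_force: 1.0
```

>>> play_rows([
  [[0.7,0,0,0],[0.7,0,0,0],[0.7,0,0,0],[0,0,0,0]],
])

```text
clock: 27.6
tool_pos: [580.9, -18.3, 101.3]
tcp_rot: [180.0, -0.0, -169.5]
ft_force: [0.4, 0.2, 0.5]
grip_width: 0.3
grip_force: 0.0
```

```bash
python3 - <<'E'
from h import *
where()
t=arm.camera("scene")[:,:,::-1];cv2.imwrite("pics/s7.png",cv2.resize(t[150:300,270:420],None,fx=4,fy=4,interpolation=cv2.INTER_CUBIC))
E
```

```text
t 27.6 tray x,y,z [ 5.2 -7.5] 101.3 yaw [ 180.    -0.  -169.5] F tray [0.4 0.2 0.5]
```

View pics/s7.png

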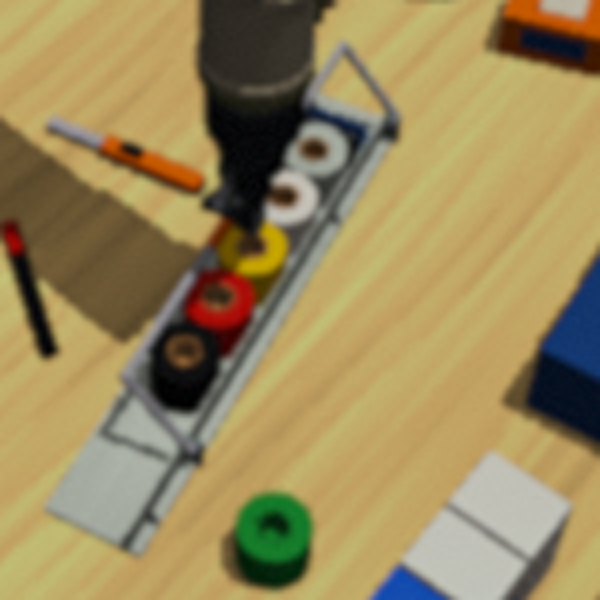

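The bar is swung over past the top, its sleeve at (222,235) in front of the yellow roll, with all rolls in place. Now I lift, go over it, and press down along its arc.

>>> play_rows([
  [[-0.6,0,0,0],[0,0,-2,0],[0,0,-2,0],[1,0,0,0],[1,0,0,0],[1.3,0,0,0],[0,0,0,0]],
])

```text
clock: 28.35
tool_pos: [553.4, -23.5, 140.4]
tcp_rot: [180.0, -0.1, -169.5]
ft_force: [0.1, 1.1, 0.2]
grip_width: -0.2
grip_force: 0.0
```

```bash
python3 - <<'E'
from h import *
go(-22,-7,115)
E
```

```text
t 28.35 tray x,y,z [-22.8  -7.4] 140.4 yaw [ 1.800e+02 -1.000e-01 -1.695e+02] F tray [0.3 1.  0.2]
rows total cm: x -0.08 y 0.04 z 2.54
```

>>> play_rows([
  [[-0.5,0,1.5,0],[0,0,1.5,0],[0,0,0.7,0],[0.4,0,0.4,0],[0.5,0,0.6,0],[0.4,0,0.6,0],[0,0,0,0]],
])

```text
clock: 29.05
tool_pos: [546.4, -24.5, 87.3]
tcp_rot: [180.0, -0.1, -169.5]
ft_force: [-0.3, -0.3, -0.5]
grip_width: -0.1
grip_force: 0.0
```

```bash
python3 - <<'E'
from h import *
where()
E
```

```text
t 29.05 tray x,y,z [-29.9  -7.1] 87.3 yaw [ 1.800e+02 -1.000e-01 -1.695e+02] F tray [-0.3 -0.3 -0.5]
```

>>> play_rows([
  [[0.4,0,0.6,0],[0.4,0,0.6,0],[0.3,0,0.7,0],[0.2,0,0.7,0]],
])

```text
clock: 29.45
tool_pos: [534.3, -26.8, 61.7]
tcp_rot: [180.0, 0.0, -169.4]
ft_force: [0.9, 0.1, 0.0]
grip_width: -0.1
grip_force: 0.3
```

```bash
python3 - <<'E'
from h import *
where()
t=arm.camera("scene")[:,:,::-1];cv2.imwrite("pics/s8.png",cv2.resize(t[150:300,270:420],None,fx=4,fy=4,interpolation=cv2.INTER_CUBIC))
E
```

```text
t 29.45 tray x,y,z [-42.2  -7.1] 61.7 yaw [ 180.     0.  -169.4] F tray [ 0.9 -0.   0. ]
```

View pics/s8.png

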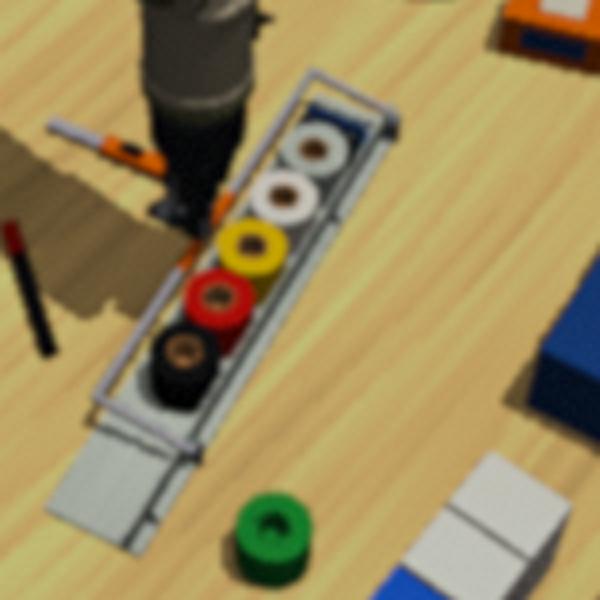

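The bar is lowered in front of the rolls: corners at (97,400) and (313,72), fingers at (190,220) on the sleeve. I work out its angle.

```bash
python3 - <<'E'
from h import *
c=arm.get_calibration("scene")
for d in (0,5,10,15,20,30):
    a=np.radians(d);print(d,[np.round((proj(c,np.r_[wor(42-84*np.cos(a),y),28+84*np.sin(a)])-[270,150])*4).tolist() for y in(-180,203)])
E
```

```text
0 [[90.0, 403.0], [305.0, 79.0]]
5 [[90.0, 398.0], [306.0, 74.0]]
10 [[91.0, 394.0], [307.0, 69.0]]
15 [[92.0, 390.0], [309.0, 64.0]]
20 [[94.0, 386.0], [312.0, 59.0]]
30 [[101.0, 380.0], [319.0, 52.0]]
```

>>> play_rows([
  [[0.1,0,0.4,0],[0.1,0,0.4,0],[0,0,0.3,0],[0,0,0,0]],
])

```text
clock: 29.9
tool_pos: [532.5, -27.2, 50.9]
tcp_rot: [180.0, -0.0, -169.4]
ft_force: [0.1, -0.0, -0.2]
grip_width: 0.1
grip_force: 0.0
```

>>> play_rows([
  [[0,0,0.15,0],[0,0,0.1,0],[0,0,0,0]],
])

```text
clock: 30.2
tool_pos: [532.7, -27.2, 48.8]
tcp_rot: [180.0, 0.0, -169.4]
ft_force: [-0.3, -0.6, 0.4]
grip_width: -0.2
grip_force: 0.0
```

>>> play_rows([
  [[0,0,0.1,0],[0,0,0.1,0],[0,0,0,0]],
])

```text
clock: 30.5
tool_pos: [532.9, -27.2, 47.4]
tcp_rot: [180.0, 0.0, -169.5]
ft_force: [-3.7, 0.0, 8.8]
grip_width: 0.1
grip_force: 4.4
```

>>> play_rows([
  [[0,0,0.1,0],[0,0,0.1,0],[0,0,0,0]],
])

```text
clock: 30.8
tool_pos: [533.1, -27.2, 46.8]
tcp_rot: [179.9, 0.0, -169.5]
ft_force: [-13.2, 0.7, 30.2]
grip_width: 0.2
grip_force: 15.2
```

```bash
python3 - <<'E'
from h import *
where()
t=arm.camera("wrist")[:,:,::-1];cv2.imwrite("pics/w9.png",cv2.resize(t,(800,500)))
E
```

```text
t 30.8 tray x,y,z [-43.5  -7.2] 46.8 yaw [ 179.9    0.  -169.5] F tray [-12.8   3.2  30.2]
```

View pics/w9.png

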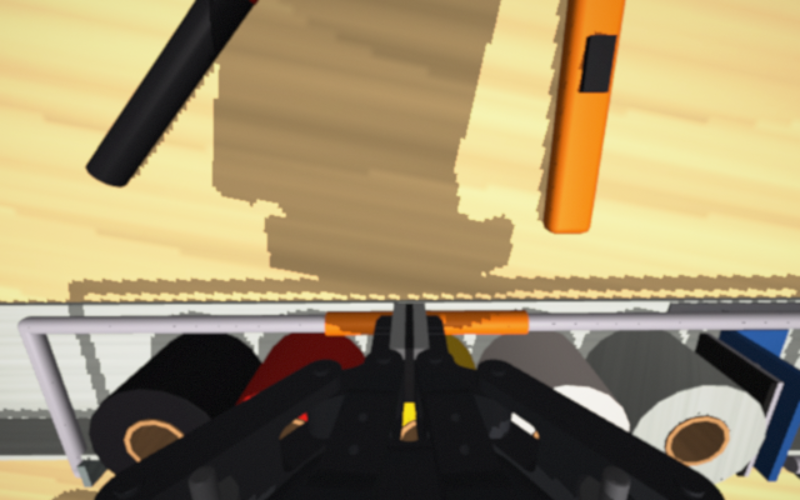

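The fingers press the sleeve (425,323) on its stop at the expected shut height (tip at about 33 mm), and the row stands tight behind it. I'll ease off, retreat and check.

>>> play_rows([
  [[0,0,-0.2,0],[0,0,0,0],[0,0,-0.5,0],[0,0,-2,0],[0,0,-4,0],[0,0,-4,0],[0.5,0,-3,0],[2,0,0,0],[0,0,0,0],[0,0,0,0]],
])

```text
clock: 31.85
tool_pos: [508.0, -31.5, 181.7]
tcp_rot: [180.0, 0.0, -169.4]
ft_force: [0.9, -0.1, 0.3]
grip_width: 0.1
grip_force: 0.0
```

```bash
python3 - <<'E'
from h import *
p,s=where()
c=arm.get_calibration("wrist");im=arm.camera("wrist")[:,:,::-1].copy();cv2.imwrite("pics/w10.png",im)
hsv=cv2.cvtColor(im,40)
m=cv2.inRange(hsv,(5,60,60),(20,200,255))
for i,n in enumerate(["silver","white","yellow","red","black"]):
    u,v=np.round(proj(c,np.r_[wor(3,115.3-58*i),52])).astype(int);r=m[v-14:v+15,u-16:u+17];k,l,st,ce=cv2.connectedComponentsWithStats(r)
    if k>1:
        j=1+np.argmax(st[1:,4]);x,y,w,h=st[j,:4];q=(u-16+x+(w-1)/2,v-14+y+(h-1)/2);print(n,st[j,4],w,h,np.round(loc(ray(c,q,52)),1))
ms=cv2.inRange(hsv,(5,170,150),(16,255,255));u,v=proj(c,np.r_[wor(-42,0),28]).astype(int);ms[:v-12]=0;ms[v+12:]=0
ys,xs=np.nonzero(ms);print("sleeve px",xs.mean(),ys.mean(),"expected row shut",proj(c,np.r_[wor(-42,0),28]).round(1),"0.08rad",proj(c,np.r_[wor(-41.7,0),34.7]).round(1))
E
```

```text
t 31.85 tray x,y,z [-68.9  -6.7] 181.7 yaw [ 180.     0.  -169.4] F tray [ 0.8 -0.2  0.3]
silver 499 27 23 [  3.6 116.2]
white 493 27 23 [ 3.2 57.9]
red 555 28 25 [  3.6 -58.2]
black 603 30 26 [   3.8 -116.6]
sleeve px 332.94190871369295 214.89626556016597 expected row shut [333.9 213.7] 0.08rad [334.1 216.4]
```

```bash
python3 -c "
from bench import arm;print(arm.hand_in())"
```

```text
the job is handed in; nothing more can be done
None
```

I handed the job in at about 32 s: the five rolls stand tight against the fence and end plate, held about 0.5 s at roughly 15 N (the last roll may have taken slightly over 16 N), and the retaining bar is pressed down on its stop; the hand-in returned no verdict.

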